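# Find the open index hole by feel and seat the stop pin

## Task

Take the stop pin out of its wooden holder and set its tip lightly on the plywood index board of the neck jig; then slide it along the row of dark spots, pressing gently so that the board never sinks more than 7 mm on its cushion, until it drops into the one spot that is still an open hole. Push it fully home, upright with its collar flush on the board, let go of it and leave it there. Do not disturb the glue jar, the screwdriver or the plane.

Things in the scene. Friction and masses are not known exactly. Their poses are not given: they have to be found in the camera images.
- jig: Neck jig, a light wooden cradle fixed to the bench, 100 x 272 x 50 mm (its x, y, z); origin at the centre of its underside, z up. Between its side rails (tops at z = 40 mm) lies a plywood index board 78 mm wide. An aluminium bridge 4 mm thick (top at z = 50 mm) covers each end of the board; between the bridges the board is bare from y = -66 to +66 mm
- row (a point): Point fixed in the jig: x = 0, y = 0, z = 44 mm, level with the index board's unloaded top; axes as the jig's
- row_left (a point): Like row, 30 mm along +y of the jig. A row of dark round spots 15 mm across, 20 mm apart, runs along the jig's y axis at x = 0: old holes plugged flush, but one is open: a blind hole 12.5 mm across, 17 mm deep. The eye can hardly tell which. Its centre lies on the line from row_right to row_left (y = -30 to +30 mm, x = 0), elsewhere each time
- row_right (a point): Like row, 30 mm along -y of the jig
- board (a joint): How far the index board is pressed straight down into its rubber cushion (m, 0 = unloaded). It gives from about 2.5 N, then sinks 1 mm per further 2.5 N (10 N at 3 mm, 20 N at 7 mm) and springs back when unloaded, so it also rises round a pin tip that slides over the open hole
- pin: Loose steel stop pin with hardwood head, 63 mm long, about 120 g. Origin at the tip, z along the pin to the head. Shank 10 mm across, 15 mm long (end tapered over 2.5 mm to a 5 mm flat), round collar 26 mm across from z = 15 to 21 mm, square head 22 x 22 mm (sides along its x, y) from z = 21 to 63 mm. It starts upright in the holder
- pin_tip (a point): The centre of the pin's tip (the same point as the pin's origin)
- pin_grip (a point): A point on the pin's axis in the square head, 46 mm above the tip: where to grip it
- holder: Wooden holder block fixed to the bench, 70 x 70 x 30 mm, origin at the centre of its underside; a 14 mm hole, 20 mm deep, in the middle of its top. The pin starts in it, its collar resting on the block's top (tip 15 mm above the bench)
- jar: Bystander: white closed glue jar, 64 mm in diameter, 85 mm high, standing on the bench; origin at the centre of its underside
- driver: Bystander: screwdriver with a wooden handle, 200 mm long, lying on the bench along its x axis
- plane: Bystander: small block plane, 50 x 170 mm sole and about 50 mm high, on the bench; origin at the centre of its sole
Mind the look-alikes: they are no part of the job. What is shaped like the pin but orange is not meant.

How it is judged (in metres and radians):
On the way:
1. the pin's tip is set on the bare part of the index board (within 2 mm of its surface, not yet in the hole) (x of pin_tip in the frame of jig between -0.038 and 0.038 m and y of pin_tip in the frame of jig between -0.066 and 0.066 m and z of pin_tip in the frame of jig between 0.036 and 0.046 m), for 0.2 s.
At the end, for the whole second after the job is handed in: The pin is released and at rest in the open hole of the index board: tip at least 13 mm below the board's unloaded top (15 mm is fully home), within 5 degrees of upright, with the board no longer pressed down (x of pin_tip in the frame of jig between -0.006 and 0.006 m and y of pin_tip in the frame of jig between -0.04 and 0.04 m and z of pin_tip in the frame of jig below 0.031 m and angle between pin's own z axis and vertical below 0.08 rad and linear speed of pin below 0.02 m/s and value of joint board below 0.001 m and contact force between the fingers and pin below 0.05 N); the robot touches nothing.
It fails at once if the index board is pressed down more than 7.5 mm (over 20 N) (value of joint board above 0.0075 m).
It fails at once if the glue jar is pushed more than 20 mm from its place (distance of jar from where it was at the start of the episode above 0.02 m).
It fails at once if the screwdriver is pushed more than 20 mm from its place (distance of driver from where it was at the start of the episode above 0.02 m).
It fails at once if the plane is pushed more than 20 mm from its place (distance of plane from where it was at the start of the episode above 0.02 m).
It also fails if it takes over 67 s, if anything falls off the work surface, if the arm or the gripper's body presses on something with over 40 N, if the wrist force passes 120 N, or if a joint passes its speed limit or range.

## Robot

A 6-joint arm with a two-finger parallel gripper is mounted at the origin on the work surface. World frame = base frame: x ahead of the robot, y to its left, z up, the work surface at z = 0. Lengths are in mm, angles in rad, forces in N, time in s.
With the tool pointing down it reaches from about 375 to 900 mm from the base axis. Payload 3.1 kg.
Tool frame: the origin (TCP) lies midway between the tips of the shut fingers; the grasp point (between the pads) lies 19 mm behind it (manip.tcp_to_grasp is the distance from the TCP to the grasp point, in mm); y points along the fingers, z is the direction in which the jaws open and shut, and the axes are right-handed (so a half turn about y gives the same grasp; the last joint's range is limited). The gripper opens to 87 mm and grips with 3 to 60 N. Pads are 19 mm wide; open, the fingers measure 117 mm over their backs; the gripper's body (75 mm by 190 mm) begins 51 mm behind the grasp point.
Start: joints at [-1.401, 0.527, 1.433, -0, 1.181, -0.178], TCP at [213.628, -587.333, 222.548] pointing down, gripper open.
Joint ranges: [-3.08, 3.08], [-0.75, 2.2], [0.22, 2.44], [-1.43, 4.57], [0, 2.65], [-2.85, 2.85]. Speed limits (rad/s): [2.79, 2.79, 3.14, 3.14, 3.14, 3.14].

## Interface

Orientations are given as [roll, pitch, yaw] about the fixed x, y, z axes, in that order (R = Rz(yaw) Ry(pitch) Rx(roll)).
In Python, from bench import manip gives the robot as it stands.
- The arm moves only by the tool servo_tool, never from a script. Its argument "series" is text: rows parted by semicolons, each of 7 numbers parted by spaces: the turn, a rotation vector about the tool's x, y, z in degrees, then the shift along the tool's x, y, z in units of 30 mm (1.0 is 30 mm), then the gripper's target within -1 to 1 (fully open at 1, half-way at 0, shut at -1). A call has 1 to 5 rows; each row is the pose to reach, as a shift and turn from the pose measured when the call began, along the tool's axes at that moment; what a row does not reach only later rows make up. A row lasts 1/10 s, in which the tool goes at most 50 mm and 8.59 degrees, less where a joint would pass 70% of its speed; a pose out of reach is approached as far as the arm can. A call with a gripper value outside its range is refused whole. The fingers move at their own pace and stop on an object; "force" is the grip in N (left out, the last holds). Time passes only in rows, so rows that repeat a pose let the fingers close. It gives the time, the measured TCP pose, the force and the opening at its end, in the units of the state.
- manip.read_state(): the state, without advancing time (a new reading comes with each control period).
- manip.get_image(name): name is "scene" or "top" or "wrist"; returns a dict with "color" (384x512x3 uint8, blue, green, red), "vfov" (degrees; the focal length in pixels is half the picture's height over the tangent of half this angle, whatever the lens; pixels are square), "cx", "cy" (the principal point, pixels), "R" (3x3) and "t" (3): a world point X has camera coordinates R X + t. Camera axes: x right, y down, z forward; pixel columns grow to the right and rows downward; lengths in mm; the calibration is good to about 2 mm. The wrist camera is an equidistant fisheye: a pixel r from the principal point sees the ray r / f radians off the axis. A picture is of the moment at which its call begins. There is no depth.
- manip.close_job(): hands the job in, once; it reports no verdict.
The state is a dict: "clock": time; "joint_positions": joint angles; "qvel": joint speeds; "tau": joint torques, N m; "tcp_pos": TCP position; "orientation": TCP orientation; "force": force on the tool from outside, world axes, zero at the start; "wrist_torque": the same for the moment, N m; "width": finger opening in mm.
Only numpy, scipy, OpenCV 4.12 (cv2) and the standard library are available. Lean on these libraries where they do the work, as an engineer would, in place of code of your own. Each camera call takes 0.05 s, during which the arm holds its last target.

## Working session

There is one attempt and no reset: what is moved stays moved. The work goes in short steps, Python scripts to look and compute and a tool call to move; the robot and the scene stay as the last step left them, time stands still between calls to the robot, and variables do not carry over. Pictures are saved under pics/ and viewed, and the job is handed in when it is done.

Besides the shell and the picture viewer there is one more tool, called after "Emit:" by a JSON object that holds its "op" and its "data", one argument or row to a line. servo_tool: Moves the arm, as the interface text tells. Its arguments: {"type":"object","properties":{"series":{"type":"string"},"force":{"type":"number"}},"required":["series"]}

```bash
mkdir -p pics; ls
cat > h.py <<'E'
import numpy as np, cv2
from bench import manip
def snap(n,f):
    d=manip.get_image(n); cv2.imwrite('pics/'+f,d['color']); np.savez('pics/'+f+'.npz',**{k:d[k] for k in d}); return d
E
python3 - <<'E'
from h import *
for n in ['scene','top','wrist']:
    d=snap(n,n+'0.png'); print(n,d['vfov'],d['cx'],d['cy'],np.round(d['R'],3).tolist(),np.round(d['t'],1))
print(manip.read_state())
E
```

```text
pics
scene 49.784037422630405 247.71298500059132 188.91601205350773 [[0.723, 0.691, 0.006], [0.421, -0.434, -0.796], [-0.547, 0.579, -0.605]] [-420.5 -212.9 1316.4]
top 56.86090039924273 249.11366620454902 180.58362895924293 [[-0.011, -1.0, 0.003], [-0.986, 0.01, -0.165], [0.165, -0.004, -0.986]] [ 17.  627.2 862.5]
wrist 65.70646984690485 261.48768453572916 196.26142141867322 [[0.342, -0.94, -0.002], [-0.909, -0.331, 0.255], [-0.24, -0.085, -0.967]] [-623.2  -30.9  391.7]
{'clock': 0.15, 'joint_positions': array([-1.40047161e+00,  5.28297524e-01,  1.43361307e+00, -3.69393739e-05,
        1.18138934e+00, -1.78505474e-01]), 'qvel': array([ 0.00033472, -0.00431209, -0.00448149, -0.00092844,  0.00048262,
        0.00200037]), 'tau': array([ 3.06906713e-04, -4.40430522e+01, -1.76842904e+01,  6.32724585e-02,
        5.52564987e-02, -9.91172465e-05]), 'tcp_pos': array([ 213.54130668, -586.78677645,  221.76721786]), 'orientation': array([-1.57248255e+00,  2.69536168e-04, -2.79274863e+00]), 'force': array([-0.19067988,  0.84552774,  0.68851112]), 'wrist_torque': array([ 0.0081858 ,  0.05406249, -0.01551108]), 'width': 86.59501962322354}
```

View pics/scene0.png

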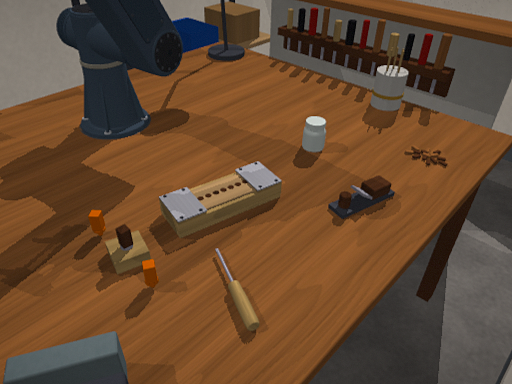

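View pics/top0.png

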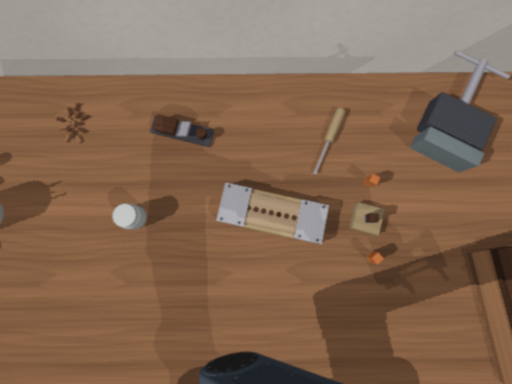

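View pics/wrist0.png

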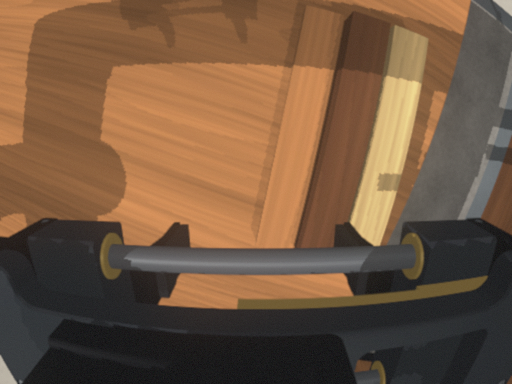

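The pin candidates are the brown-headed one in the holder (scene 124,237; top 373,217) and two orange look-alikes (scene 97,220 and 150,272; top 374,180 and 377,257). By the description I choose the brown one, and I'll check it in a close crop.

Run:
```python
import cv2,numpy as np
a=cv2.imread('pics/top0.png')[165:275,205:405]; cv2.imwrite('pics/c1.png',cv2.resize(a,None,fx=4,fy=4,interpolation=cv2.INTER_CUBIC))
a=cv2.imread('pics/scene0.png')[150:290,80:290]; cv2.imwrite('pics/c2.png',cv2.resize(a,None,fx=3.8,fy=3.8,interpolation=cv2.INTER_CUBIC))
```

```text
(no output)
```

View pics/c1.png

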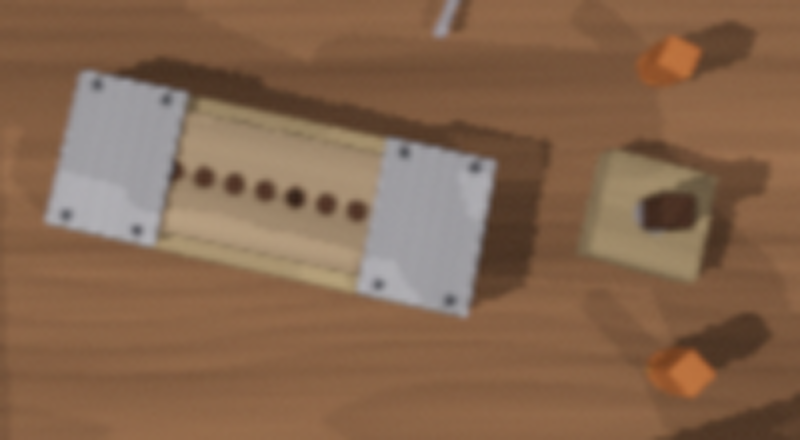

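View pics/c2.png

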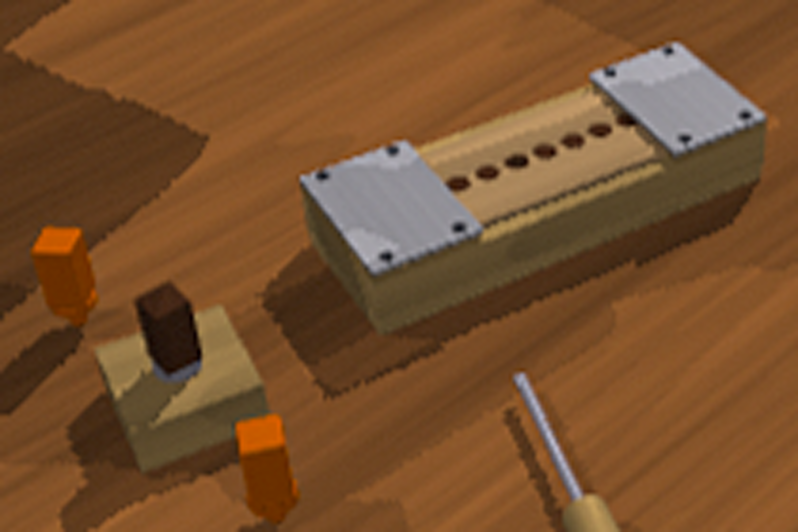

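The crops show the brown square head with a steel collar in the holder (c2 ~170,325). In both views the third spot from the holder end is darkest, so it is probably the open hole. Next I'll fit the jig and holder poses.

```bash
cat >> h.py <<'E'
from scipy.optimize import least_squares
def load(f): return dict(np.load('pics/'+f+'.npz'))
def proj(d,X):
    c=np.atleast_2d(X)@d['R'].T+d['t']; f=192/np.tan(np.radians(float(d['vfov'])/2))
    return np.c_[d['cx']+f*c[:,0]/c[:,2],d['cy']+f*c[:,1]/c[:,2]]
def fish(d,X):
    c=np.atleast_2d(X)@d['R'].T+d['t']; f=192/np.tan(np.radians(float(d['vfov'])/2))
    r=np.hypot(c[:,0],c[:,1]); th=np.arctan2(r,c[:,2]); return np.c_[d['cx']+f*th*c[:,0]/r,d['cy']+f*th*c[:,1]/r]
def ray(d,uv,z,fe=False):
    f=192/np.tan(np.radians(float(d['vfov'])/2)); a=np.array([uv[0]-d['cx'],uv[1]-d['cy']])/f
    if fe: th=np.hypot(*a); a=a/th*np.tan(th)
    v=d['R'].T@np.r_[a,1]; C=-d['R'].T@d['t']; return C+v*(z-C[2])/v[2]
def T(p,P):
    c,s=np.cos(p[2]),np.sin(p[2]); return np.c_[p[0]+c*P[:,0]-s*P[:,1],p[1]+s*P[:,0]+c*P[:,1],P[:,2]]
E
python3 - <<'E'
from h import *
dt,ds=load('top0.png'),load('scene0.png')
ct=lambda L:(np.array(L)+.5)/4-.5+[205,165]
cs=lambda L:(np.array(L)+.5)/3.8-.5+[80,150]
# order: +y end outer -> corners (x,y)
B=np.array([[50,136,50],[50,66,50],[-50,66,50],[-50,136,50],[50,-66,50],[50,-136,50],[-50,-136,50],[-50,-66,50]],float)
ut=ct([(83,70),(188,93),(155,246),(47,222),(387,137),(496,160),(468,317),(360,291)])
us=cs([(766,117),(682,153),(590,75),(677,42),(480,232),(374,272),(302,178),(408,142)])
f=lambda p:np.r_[(proj(dt,T(p,B))-ut).ravel(),(proj(ds,T(p,B))-us).ravel()]
g=ray(dt,ut.mean(0),50); print(g)
s=least_squares(f,[g[0],g[1],-.2],loss='soft_l1',x_scale=[1,1,.01]); print('both',s.x,np.round(s.fun.reshape(-1,2),1).tolist())
for d,u in ((dt,ut),(ds,us)):
    print(least_squares(lambda p:(proj(d,T(p,B))-u).ravel(),s.x,x_scale=[1,1,.01]).x)
p=s.x
def injig(X):
    c,q=np.cos(p[2]),np.sin(p[2]); v=X[:2]-p[:2]; return np.round([c*v[0]+q*v[1],-q*v[0]+c*v[1]],1)
for u in ct([(204,177),(235,184),(265,190),(296,197),(326,204),(357,211)]): print('t',injig(ray(dt,u,44)))
for u in cs([(458,184),(487,173),(517,161),(545,151),(572,141),(600,130)]): print('s',injig(ray(ds,u,44)))
H=np.array([[35,35,30],[35,-35,30],[-35,-35,30],[-35,35,30]],float)
hs=cs([(267,383),(140,430),(95,348),(220,308)]);ht=ct([(613,150),(717,178),(697,283),(590,252)])
print([np.round(ray(ds,u,30)) for u in hs],[np.round(ray(dt,u,30)) for u in ht])
print('pin top', ray(ds,cs([(165,299)])[0],78),ray(dt,ct([(683,211)])[0],78))
E
```

```text
[544.30437546 -49.29924029  50.        ]
both [ 5.45106962e+02 -4.90430936e+01 -2.28023168e-01] [[-0.2, -0.1], [0.0, -0.1], [-0.2, -0.1], [-0.1, -0.1], [0.6, -0.1], [0.2, 0.1], [0.1, -0.4], [-0.3, 0.0], [0.6, -0.2], [-1.5, -0.1], [-0.2, -0.2], [0.3, 0.1], [1.3, -0.9], [-0.2, 0.3], [-0.6, 0.1], [-0.5, -0.5]]
[ 5.44838293e+02 -4.89949350e+01 -2.27371904e-01]
[ 5.45694569e+02 -4.93373686e+01 -2.30195310e-01]
t [-0.3 44.5]
t [-0.4 24.1]
t [-0.   4.5]
t [ -0.1 -15.8]
t [ -0.4 -35.4]
t [ -0.5 -55.7]
s [ -1.5 -56.4]
s [ -1.5 -36.7]
s [ -2.  -15.7]
s [-1.5  3.8]
s [-1.2 23. ]
s [-1.6 43.7]
[array([ 572., -273.,   30.]), array([ 553., -338.,   30.]), array([ 484., -322.,   30.]), array([ 506., -257.,   30.])] [array([ 571., -274.,   30.]), array([ 552., -341.,   30.]), array([ 484., -323.,   30.]), array([ 505., -255.,   30.])]
pin top [ 528.65229304 -297.6959524    78.        ] [ 527.81036293 -299.70727998   78.        ]
```

```bash
cat >> h.py <<'E'
from scipy.spatial.transform import Rotation as Ro
def goal(xyz,yaw):
    s=manip.read_state(); R=Ro.from_euler('xyz',s['orientation']); G=Ro.from_euler('xyz',[-np.pi/2,0,yaw])
    rv=np.degrees((R.inv()*G).as_rotvec()); sh=R.inv().apply(np.array(xyz)-s['tcp_pos'])
    print('clk',round(s['clock'],2),'tcp',np.round(s['tcp_pos'],1),'rpy',np.round(s['orientation'],3),'F',np.round(s['force'],2),'w',round(s['width'],1))
    print('rotdeg',np.round(rv,2),'shift30',np.round(sh/30,3),'mm',np.round(np.linalg.norm(sh),1))
E
python3 - <<'E'
from h import *
dt=load('top0.png');dw=load('wrist0.png')
for u in [(374,180),(377,257)]: print('orange top',ray(dt,u,63))
s=manip.read_state();R=Ro.from_euler('xyz',s['orientation']); C=-dw['R'].T@dw['t']
print('cam in tool',R.inv().apply(C-s['tcp_pos']),'axis',R.inv().apply(dw['R'][2]))
goal([528.3,-299,200],-0.285-np.pi)
E
```

```text
orange top [ 623.68084589 -308.1970865    63.        ]
orange top [ 431.51683245 -302.30815416   63.        ]
cam in tool [ -69.77119974 -163.48789711   -0.59649855] axis [ 2.55208562e-01  9.66885834e-01 -6.12225679e-04]
clk 0.15 tcp [ 213.5 -586.8  221.8] rpy [-1.572  0.    -2.793] F [-0.19  0.85  0.69] w 86.6
rotdeg [1.000e-01 3.632e+01 2.000e-02] shift30 [-13.139   0.738  -5.428] mm 427.0
```

Emit:
{"op": "servo_tool", "data": {
  "series": "0 3.6 0 -1.3 0 -0.54 1; 0 7.2 0 -2.6 0 -1.08 1; 0 10.8 0 -3.9 0 -1.62 1; 0 14.4 0 -5.2 0.1 -2.16 1; 0 18 0 -6.5 0.2 -2.7 1",
  "force": 20
}}

```text
clock: 0.65
tcp_pos: [370.0, -442.7, 215.8]
orientation: [-1.573, -0.0, -3.11]
force: [-0.2, 0.3, -0.0]
width: 87.1
```

Run:
```python
from h import *
goal([528.3,-299,200],-0.285-np.pi)
```

```text
clk 0.65 tcp [ 370.  -442.7  215.8] rpy [-1.573 -0.    -3.11 ] F [-0.17  0.3  -0.05] w 87.1
rotdeg [ 0.11 18.14  0.03] shift30 [-5.424  0.533 -4.619] mm 214.3
```

Emit:
{"op": "servo_tool", "data": {
  "series": "0 3.6 0 -1.08 0.1 -0.92 1; 0 7.2 0 -2.16 0.2 -1.84 1; 0 10.8 0 -3.24 0.3 -2.76 1; 0 14.4 0 -4.32 0.4 -3.68 1; 0 18.1 0 -5.42 0.53 -4.62 1"
}}

```text
clock: 1.15
tcp_pos: [529.2, -297.7, 199.8]
orientation: [-1.572, -0.001, 2.855]
force: [0.5, -0.2, 0.3]
width: 86.7
```

Run:
```python
from h import *
goal([528.3,-299,200],-0.285-np.pi)
d=snap('wrist','wrist1.png')
print(fish(d,[[528.3,-299,78],[528.3,-299,36]]))
```

```text
clk 1.15 tcp [ 529.2 -297.7  199.8] rpy [-1.572e+00 -1.000e-03  2.855e+00] F [ 0.53 -0.21  0.34] w 86.7
rotdeg [ 0.1  -0.12  0.06] shift30 [ 0.016 -0.007  0.051] mm 1.6
[[263.91759343 190.72831413]
 [263.6881787  181.83218437]]
```

View pics/wrist1.png

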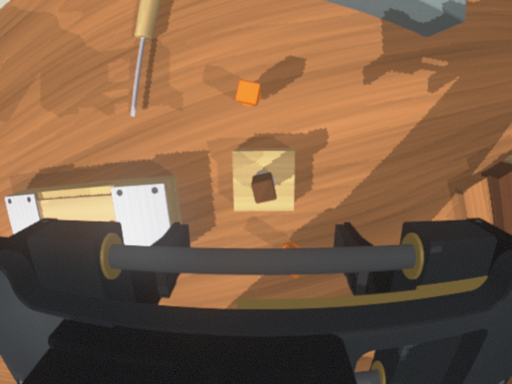

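The holder is square to the view (231–294, 150–211). The pin head at (263,187) is turned slightly against it, so I'll zoom in.

Run:
```python
import cv2
a=cv2.imread('pics/wrist1.png')[145:220,223:303]; a=cv2.convertScaleAbs(a,alpha=1.6,beta=20); cv2.imwrite('pics/c3.png',cv2.resize(a,None,fx=8,fy=8,interpolation=cv2.INTER_CUBIC))
```

```text
(no output)
```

View pics/c3.png

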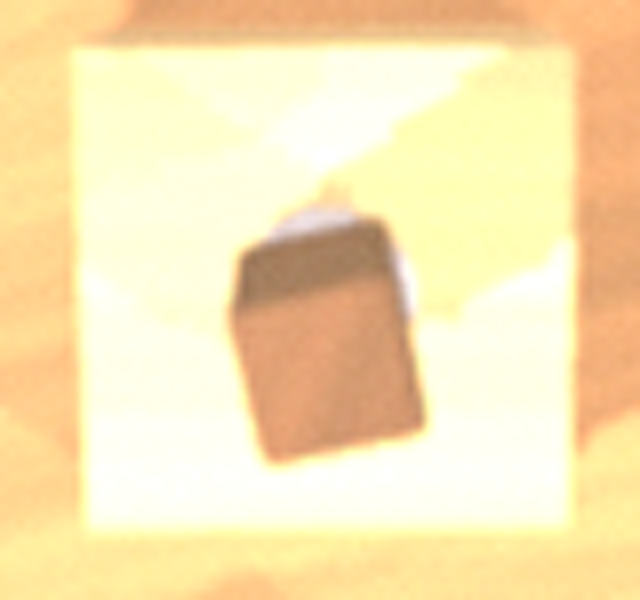

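Run:
```python
from h import *
d=load('wrist1.png')
u=(np.array([(235,312),(388,273),(424,428),(272,462)])+.5)/8-.5+[223,145]
P=np.array([ray(d,x,78,True) for x in u]);print(np.round(P,1),P.mean(0))
for i in range(4):
    v=P[(i+1)%4]-P[i]; print(np.linalg.norm(v),np.arctan2(v[1],v[0])%(np.pi/2))
u=(np.array([(78,45),(575,47),(568,523),(85,530)])+.5)/8-.5+[223,145]
P=np.array([ray(d,x,30,True) for x in u]);print(np.round(P,1),P.mean(0))
```

```text
[[ 538.6 -289.7   78. ]
 [ 538.  -309.1   78. ]
 [ 517.8 -308.    78. ]
 [ 518.9 -288.6   78. ]] [ 528.3322346  -298.87196229   78.        ]
19.38692303493142 1.5389757724522124
20.189994396498996 1.5151834628122538
19.43039679470489 1.5123801238630552
19.674369051439477 1.5126987875096853
[[ 572.2 -275.1   30. ]
 [ 552.1 -342.2   30. ]
 [ 484.7 -323.    30. ]
 [ 503.8 -254.3   30. ]] [ 528.17381581 -298.64071225   30.        ]
```

Run:
```python
from h import *
goal([528.3,-298.8,44],-0.054-np.pi)
```

```text
clk 1.2 tcp [ 533.6 -292.3  199.2] rpy [-1.578e+00  1.000e-03  2.857e+00] F [2.88 1.8  1.24] w 86.9
rotdeg [  0.38 -13.24  -0.13] shift30 [0.117 5.172 0.292] mm 155.5
```

Emit:
{"op": "servo_tool", "data": {
  "series": "0.1 -6 0 0.1 0.8 0.25 1; 0.3 -13.2 -0.1 0.12 1.8 0.29 1; 0.3 -13.2 -0.1 0.12 2.6 0.29 1; 0.3 -13.2 -0.1 0.12 3 0.29 1; 0.3 -13.2 -0.1 0.12 3 0.29 1"
}}

```text
clock: 1.7
tcp_pos: [526.8, -298.3, 107.3]
orientation: [-1.575, -0.003, 3.087]
force: [-0.2, -0.1, -0.6]
width: 87.0
```

Run:
```python
from h import *
goal([528.3,-298.8,44],-0.054-np.pi)
```

```text
clk 1.7 tcp [ 526.8 -298.3  107.3] rpy [-1.575e+00 -3.000e-03  3.087e+00] F [-0.16 -0.08 -0.57] w 87.0
rotdeg [ 0.22 -0.04  0.17] shift30 [-0.057  2.109  0.022] mm 63.3
```

Emit:
{"op": "servo_tool", "data": {
  "series": "0.2 0 0.2 -0.05 0.7 0.02 1; 0.2 0 0.2 -0.05 1.3 0.02 1; 0.2 0 0.2 -0.05 1.8 0.02 1; 0.2 0 0.2 -0.05 2.1 0.02 1; 0.2 0 0.2 -0.05 2.1 0.02 1"
}}

```text
clock: 2.2
tcp_pos: [527.7, -298.6, 43.5]
orientation: [-1.572, -0.001, 3.087]
force: [-0.1, -1.0, 0.0]
width: 87.2
```

Run:
```python
from h import *
goal([528.3,-298.8,44],-0.054-np.pi)
d=snap('wrist','wrist2.png');goal([528.3,-298.8,44],-0.054-np.pi)
print(fish(d,[[528.3,-299,78],[528.3,-299,36]]))
```

```text
clk 2.2 tcp [ 527.7 -298.6   43.5] rpy [-1.572e+00 -1.000e-03  3.087e+00] F [-0.08 -1.    0.01] w 87.2
rotdeg [ 0.07 -0.05  0.04] shift30 [-0.021 -0.015  0.006] mm 0.8
clk 2.25 tcp [ 528.2 -298.9   44.3] rpy [-1.571e+00  1.000e-03  3.087e+00] F [-0.4   0.03  0.55] w 87.2
rotdeg [ 0.03 -0.05 -0.03] shift30 [-0.004  0.009 -0.003] mm 0.3
[[263.54445907 265.29474264]
 [263.21127823 233.31685869]]
```

View pics/wrist2.png

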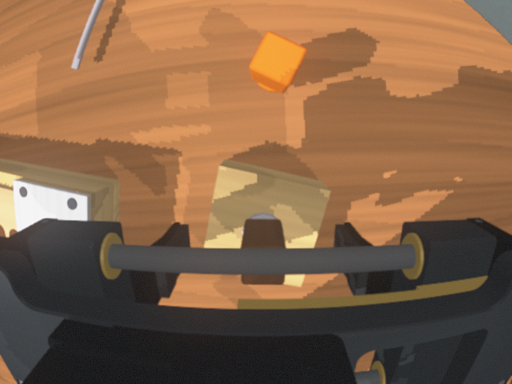

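The head is centred between the jaws and square to them (264,250), so I'll close.

Emit:
{"op": "servo_tool", "data": {
  "series": "0 0 0 0 0 0 -1; 0 0 0 0 0 0 -1; 0 0 0 0 0 0 -1; 0 0 0 0 0 0 -1; 0 0 0 0 0 0 -1",
  "force": 30
}}

```text
clock: 2.75
tcp_pos: [528.3, -299.0, 44.5]
orientation: [-1.571, 0.001, 3.087]
force: [-0.3, -0.2, 0.4]
width: 55.1
```

Emit:
{"op": "servo_tool", "data": {
  "series": "0 0 0 0 0 0 -1; 0 0 0 0 0 0 -1; 0 0 0 0 0 0 -1"
}}

```text
clock: 3.05
tcp_pos: [528.3, -298.9, 44.5]
orientation: [-1.571, 0.001, 3.087]
force: [0.6, 0.2, -0.2]
width: 30.9
```

Emit:
{"op": "servo_tool", "data": {
  "series": "0 0 0 0 0 0 -1; 0 0 0 0 0 0 -1; 0 0 0 0 0 0 -1; 0 0 0 0 0 0 -1"
}}

```text
clock: 3.45
tcp_pos: [528.3, -299.0, 44.5]
orientation: [-1.571, 0.001, 3.087]
force: [-0.4, 0.5, -0.5]
width: 21.5
```

Emit:
{"op": "servo_tool", "data": {
  "series": "0 0 0 0 -0.4 0 -1; 0 0 0 0 -0.8 0 -1; 0 0 0 0 -1.2 0 -1; 0 0 0 0 -1.6 0 -1; 0 0 0 0 -1.6 0 -1"
}}

```text
clock: 3.95
tcp_pos: [529.6, -300.0, 95.2]
orientation: [-1.568, 0.005, 3.087]
force: [0.2, -0.1, -0.2]
width: 21.5
```

Run:
```python
from h import *
d=snap('scene','s1.png')
a=d['color'][180:290,70:190]; cv2.imwrite('pics/c4.png',cv2.resize(a,None,fx=5,fy=5,interpolation=cv2.INTER_CUBIC))
print(manip.read_state())
```

```text
{'clock': 4.0, 'joint_positions': array([-6.99235827e-01,  6.69296513e-01,  1.58477908e+00,  9.24328150e-04,
        8.83823990e-01,  9.25801047e-01]), 'qvel': array([ 0.00018444,  0.02483934,  0.01793738, -0.0021416 , -0.00333137,
       -0.00043014]), 'tau': array([ 5.06977388e-02, -4.67460752e+01, -1.34502903e+01,  6.49034791e-02,
       -3.26463394e-02,  4.61297441e-04]), 'tcp_pos': array([ 529.00391395, -299.56334254,   94.10307466]), 'orientation': array([-1.56914901,  0.00338192,  3.08677   ]), 'force': array([-0.50957636,  0.47341859, -1.37257604]), 'wrist_torque': array([ 0.02287513, -0.03136328,  0.00636622]), 'width': 21.99112784893357}
```

View pics/c4.png

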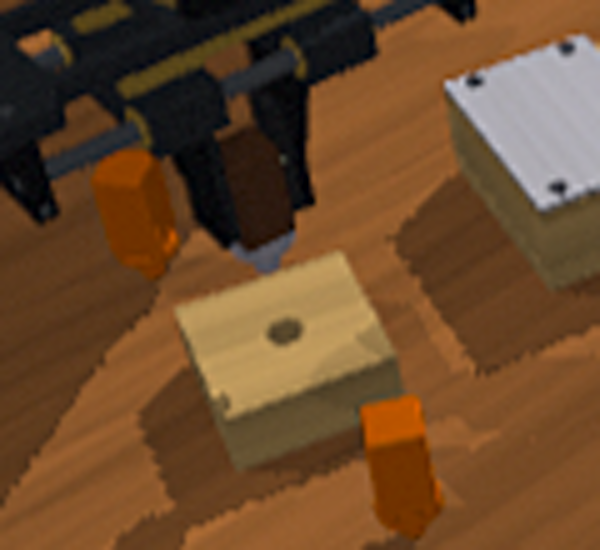

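The pin is in the grip, clear of the hole and upright. Now I'll carry it over the board, starting at jig y ≈ -27.

Run:
```python
from h import *
goal([539.0,-75.3,105],-0.054-np.pi)
```

```text
clk 4.0 tcp [ 529.  -299.6   94.1] rpy [-1.569e+00  3.000e-03  3.087e+00] F [-0.51  0.47 -1.37] w 22.0
rotdeg [-0.09 -0.05 -0.19] shift30 [ 0.076 -0.376 -7.482] mm 224.8
```

Emit:
{"op": "servo_tool", "data": {
  "series": "0 0 0 0 -0.3 -1 -1; 0 0 -0.1 0 -0.38 -2.3 -1; 0 0 -0.1 0.03 -0.38 -3.6 -1; 0 0 -0.2 0.05 -0.38 -4.9 -1; -0.1 0 -0.2 0.07 -0.38 -6 -1"
}}

```text
clock: 4.5
tcp_pos: [535.9, -117.5, 104.8]
orientation: [-1.572, -0.002, 3.087]
force: [0.3, -0.4, -1.6]
width: 21.8
```

Emit:
{"op": "servo_tool", "data": {
  "series": "0 0 0 0 0 -0.5 -1; 0 0 0 0 0 -0.8 -1; 0 0 0 0 0 -1 -1; 0 0 0 0 0 -1 -1; 0 0 0 0 0 -1 -1"
}}

```text
clock: 5.0
tcp_pos: [538.0, -88.8, 104.9]
orientation: [-1.571, -0.001, 3.086]
force: [-1.3, 0.0, 0.1]
width: 22.0
```

Run:
```python
from h import *
goal([539.0,-75.3,90],-0.054-np.pi)
```

```text
clk 5.0 tcp [538.  -88.8 104.9] rpy [-1.571e+00 -1.000e-03  3.086e+00] F [-1.32  0.03  0.06] w 22.0
rotdeg [ 0.02 -0.09  0.05] shift30 [-0.01   0.496 -0.451] mm 20.1
```

Emit:
{"op": "servo_tool", "data": {
  "series": "0 0 0 0 0.1 -0.2 -1; 0 0 0 -0.01 0.3 -0.45 -1; 0 0 0 -0.01 0.5 -0.45 -1; 0 0 0 -0.01 0.5 -0.45 -1; 0 0 0 -0.01 0.5 -0.45 -1"
}}

```text
clock: 5.5
tcp_pos: [538.8, -75.3, 89.4]
orientation: [-1.571, -0.002, 3.086]
force: [-0.1, 0.0, -0.2]
width: 21.9
```

Run:
```python
from h import *
goal([539.0,-75.3,90],-0.054-np.pi)
for n,f in (('scene','s2'),('top','t2'),('wrist','w2')):
    d=snap(n,f+'.png')
    tip=(proj if n!='wrist' else fish)(d,[[539,-75.3,60],[539,-75.3,44],[545.1-15.7*.226,-49-15.7*.974,44]]); print(n,np.round(tip,1).tolist())
    if n!='wrist':
        u=tip[1].astype(int); a=d['color'][u[1]-50:u[1]+50,u[0]-65:u[0]+65]; cv2.imwrite('pics/%sc.png'%f,cv2.resize(a,None,fx=5,fy=5,interpolation=cv2.INTER_CUBIC)); print(u)
```

```text
clk 5.5 tcp [538.8 -75.3  89.4] rpy [-1.571e+00 -2.000e-03  3.086e+00] F [-0.07  0.05 -0.23] w 21.9
rotdeg [ 0.03 -0.08  0.1 ] shift30 [-0.007 -0.019  0.001] mm 0.6
scene [[211.5, 188.5], [211.8, 194.1], [216.1, 192.4]]
[211 194]
top [[283.5, 214.3], [282.9, 214.8], [278.6, 213.8]]
[282 214]
wrist [[262.3, 222.3], [262.2, 214.9], [247.2, 212.4]]
```

View pics/s2c.png

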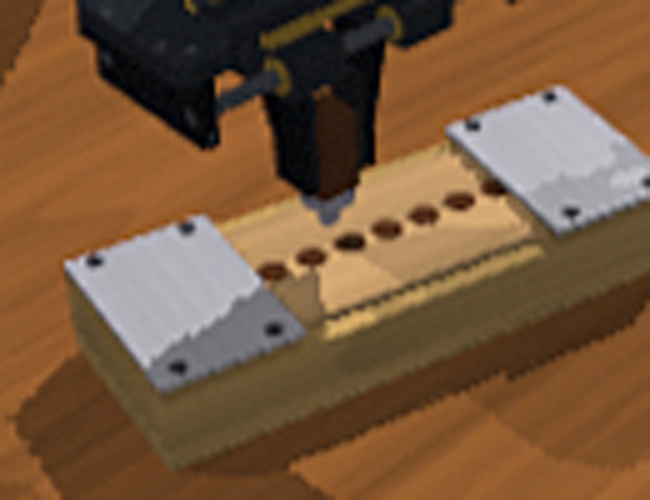

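View pics/t2c.png

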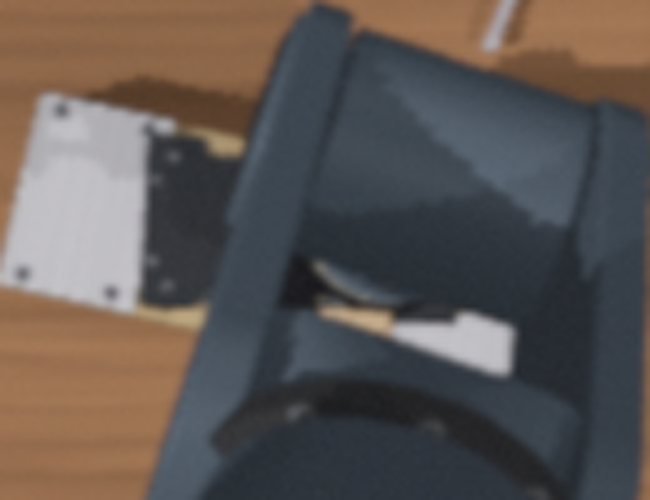

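View pics/w2.png

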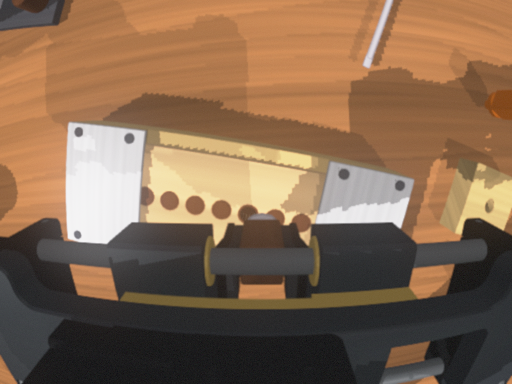

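The tip (s2c 330,222) matches the prediction (329,224), and the darkest spot is third from the near bridge (351,242). I'll lower the pin to the board.

Emit:
{"op": "servo_tool", "data": {
  "series": "0 0 0 0 0.15 0 -1; 0 0 0 0 0.3 0 -1; 0 0 0 0 0.4 0 -1; 0 0 0 0 0.45 0 -1; 0 0 0 0 0.45 0 -1"
}}

```text
clock: 6.15
tcp_pos: [538.9, -75.4, 76.1]
orientation: [-1.571, -0.001, 3.086]
force: [0.9, -0.3, -0.8]
width: 21.8
```

Run:
```python
from h import *
goal([539.0,-75.3,73.5],-0.054-np.pi)
```

```text
clk 6.15 tcp [538.9 -75.4  76.1] rpy [-1.571e+00 -1.000e-03  3.086e+00] F [ 0.88 -0.31 -0.85] w 21.8
rotdeg [ 0.02 -0.1   0.08] shift30 [-0.002  0.086 -0.004] mm 2.6
```

Emit:
{"op": "servo_tool", "data": {
  "series": "0 0 0 0 0.04 0 -1; 0 0 0 0 0.08 0 -1; 0 0 0 0 0.12 0 -1; 0 0 0 0 0.12 0 -1"
}}

```text
clock: 6.55
tcp_pos: [539.1, -75.4, 72.8]
orientation: [-1.571, -0.001, 3.086]
force: [-0.7, 0.3, 2.3]
width: 21.7
```

Run:
```python
from h import *
goal([539.0,-75.3,73.5],-0.054-np.pi)
```

```text
clk 6.55 tcp [539.1 -75.4  72.8] rpy [-1.571e+00 -1.000e-03  3.086e+00] F [-0.65  0.32  2.28] w 21.7
rotdeg [ 0.02 -0.1   0.06] shift30 [ 0.003 -0.023 -0.005] mm 0.7
```

Emit:
{"op": "servo_tool", "data": {
  "series": "0 0 0 0 0.03 0 -1; 0 0 0 0 0.06 0 -1; 0 0 0 0 0.06 0 -1; 0 0 0 0 0.06 0 -1"
}}

```text
clock: 6.95
tcp_pos: [539.1, -75.4, 71.5]
orientation: [-1.571, -0.001, 3.086]
force: [-0.6, 0.3, 5.7]
width: 22.0
```

Run:
```python
from h import *
c=np.array([.226,.974]);o=np.array([545.1,-49.])
q=o+c*-21
goal([*q,71],-0.054-np.pi);print(q)
q=o+c*-15.7
goal([*q,71],-0.054-np.pi);print(q)
```

```text
clk 6.95 tcp [539.1 -75.4  71.5] rpy [-1.571e+00 -1.000e-03  3.086e+00] F [-0.62  0.32  5.66] w 22.0
rotdeg [ 0.01 -0.09  0.04] shift30 [-0.03   0.015 -0.201] mm 6.1
[540.354 -69.454]
clk 6.95 tcp [539.1 -75.4  71.5] rpy [-1.571e+00 -1.000e-03  3.086e+00] F [-0.62  0.32  5.66] w 22.0
rotdeg [ 0.01 -0.09  0.04] shift30 [-0.061  0.015 -0.375] mm 11.4
[541.5518 -64.2918]
```

Contact is gentle at about 6 N. I'll slide along +y of the jig.

Emit:
{"op": "servo_tool", "data": {
  "series": "0 0 0 -0.008 0 -0.05 -1; 0 0 0 -0.016 0 -0.1 -1; 0 0 0 -0.024 0 -0.15 -1; 0 0 0 -0.03 0 -0.2 -1; 0 0 0 -0.03 0 -0.2 -1"
}}

```text
clock: 7.45
tcp_pos: [541.1, -69.2, 71.6]
orientation: [-1.572, 0.001, 3.085]
force: [0.2, 1.7, 3.1]
width: 21.6
```

Emit:
{"op": "servo_tool", "data": {
  "series": "0 0 0 -0.007 0 -0.04 -1; 0 0 0 -0.014 0 -0.08 -1; 0 0 0 -0.02 0 -0.12 -1; 0 0 0 -0.02 0 -0.12 -1"
}}

```text
clock: 7.85
tcp_pos: [541.4, -65.1, 71.0]
orientation: [-1.572, -0.001, 3.085]
force: [0.1, -0.5, -1.4]
width: 21.9
```

Run:
```python
from h import *
goal([541.55,-64.29,71],-0.054-np.pi)
```

```text
clk 7.85 tcp [541.4 -65.1  71. ] rpy [-1.572e+00 -1.000e-03  3.085e+00] F [ 0.06 -0.5  -1.43] w 21.9
rotdeg [ 0.08 -0.12  0.03] shift30 [-0.004  0.001 -0.026] mm 0.8
```

The force fell from about 6 N to just the pin's weight, so the tip is over the open hole. I'll centre it and lower.

Emit:
{"op": "servo_tool", "data": {
  "series": "0 0 0 0 0.03 -0.02 -1; 0 0 0 0 0.08 -0.02 -1; 0 0 0 0 0.14 -0.02 -1; 0 0 0 0 0.14 -0.02 -1"
}}

```text
clock: 8.25
tcp_pos: [541.2, -64.4, 66.5]
orientation: [-1.572, -0.001, 3.085]
force: [-0.4, -0.1, -1.1]
width: 21.7
```

Run:
```python
from h import *
goal([541.55,-64.29,58.5],-0.054-np.pi)
print(manip.read_state()['wrist_torque'])
```

```text
clk 8.25 tcp [541.2 -64.4  66.5] rpy [-1.572e+00 -1.000e-03  3.085e+00] F [-0.37 -0.14 -1.12] w 21.7
rotdeg [ 0.09 -0.12  0.06] shift30 [-0.011  0.268 -0.005] mm 8.0
[0.01547074 0.05413074 0.02880055]
```

Emit:
{"op": "servo_tool", "data": {
  "series": "0.1 0 0.1 0 0.05 0 -1; 0.1 0 0.1 0 0.1 0 -1; 0.1 0 0.1 0 0.15 0 -1; 0.1 0 0.1 0 0.2 0 -1; 0.1 0 0.1 0 0.2 0 -1"
}}

```text
clock: 8.75
tcp_pos: [541.0, -64.4, 60.3]
orientation: [-1.571, 0.0, 3.085]
force: [0.3, 0.1, -1.6]
width: 21.6
```

Run:
```python
from h import *
goal([541.55,-64.29,58.5],-0.054-np.pi)
```

```text
clk 8.75 tcp [541.  -64.4  60.3] rpy [-1.571  0.     3.085] F [ 0.34  0.05 -1.62] w 21.6
rotdeg [-0.   -0.12 -0.01] shift30 [-0.017  0.059 -0.003] mm 1.8
```

Emit:
{"op": "servo_tool", "data": {
  "series": "0 0 0 0 0.03 0 -1; 0 0 0 0 0.06 0 -1; 0 0 0 0 0.1 0 -1; 0 0 0 0 0.1 0 -1"
}}

```text
clock: 9.15
tcp_pos: [541.1, -64.4, 57.6]
orientation: [-1.571, 0.0, 3.085]
force: [-0.2, 0.0, 3.7]
width: 21.9
```

Run:
```python
from h import *
goal([541.0,-64.4,58.5],-0.054-np.pi)
```

```text
clk 9.15 tcp [541.1 -64.4  57.6] rpy [-1.571  0.     3.085] F [-0.25  0.03  3.72] w 21.9
rotdeg [-0.01 -0.12 -0.02] shift30 [ 0.004 -0.029  0.   ] mm 0.9
```

The collar met the board at the expected height (57.6 against 58.5 minus the sink). I'll ease off and release.

Emit:
{"op": "servo_tool", "data": {
  "series": "0 0 0 0 -0.03 0 -1; 0 0 0 0 -0.03 0 0; 0 0 0 0 -0.03 0 0; 0 0 0 0 -0.03 0 0; 0 0 0 0 -0.03 0 0"
}}

```text
clock: 9.65
tcp_pos: [541.1, -64.4, 58.4]
orientation: [-1.571, 0.0, 3.085]
force: [-0.1, 0.1, -0.0]
width: 40.9
```

Emit:
{"op": "servo_tool", "data": {
  "series": "0 0 0 0 -0.03 0 0.2; 0 0 0 0 -0.03 0 0.2; 0 0 0 0 -0.03 0 0.2; 0 0 0 0 -0.03 0 0.2"
}}

```text
clock: 10.05
tcp_pos: [541.1, -64.4, 59.3]
orientation: [-1.571, 0.0, 3.085]
force: [-0.8, -0.4, 0.3]
width: 51.6
```

Emit:
{"op": "servo_tool", "data": {
  "series": "0 0 0 0 -0.5 0 0.2; 0 0 0 0 -1.2 0 0.2; 0 0 0 0 -2.2 0 0.2; 0 0 0 0 -3.2 0 0.2; 0 0 0 0 -4 0 0.2"
}}

```text
clock: 10.55
tcp_pos: [541.4, -64.4, 181.0]
orientation: [-1.57, 0.002, 3.085]
force: [0.2, 0.3, -0.1]
width: 52.5
```

Emit:
{"op": "servo_tool", "data": {
  "series": "0 0 0 1 0 0 0.2; 0 0 0 2 0 0 0.2; 0 0 0 3.2 0 0 0.2; 0 0 0 4 0 0 0.2; 0 0 0 4 0 0 0.2"
}}

```text
clock: 11.05
tcp_pos: [417.2, -56.3, 180.5]
orientation: [-1.572, -0.003, 3.085]
force: [0.1, 0.2, -0.7]
width: 51.8
```

Emit:
{"op": "servo_tool", "data": {
  "series": "0 0 0 0 0 0 0.2; 0 0 0 0 0 0 0.2; 0 0 0 0 0 0 0.2"
}}

```text
clock: 11.35
tcp_pos: [418.5, -56.7, 180.6]
orientation: [-1.572, -0.002, 3.085]
force: [0.4, -0.7, 0.0]
width: 52.3
```

Run:
```python
from h import *
d=snap('scene','s3.png'); a=d['color'][140:250,140:300]; cv2.imwrite('pics/s3c.png',cv2.resize(a,None,fx=5,fy=5,interpolation=cv2.INTER_CUBIC))
X=[[541.5,-64.4,29+63],[541.5,-64.4,50],[541.5,-64.4,44]]
print((proj(d,X)-[140,140])*5); d=snap('wrist','w3.png'); print(fish(d,X)); print(manip.read_state()['tcp_pos'],manip.read_state()['force'])
```

```text
[[376.05453762 177.55153448]
 [379.80672806 251.98417457]
 [380.32648307 262.29461533]]
[[263.33246652  56.67407052]
 [263.11693368  65.34751099]
 [263.09097196  66.39479857]]
[418.21154161 -56.57361625 180.46626796] [ 0.20556752 -0.31891926 -0.50126663]
```

View pics/s3c.png

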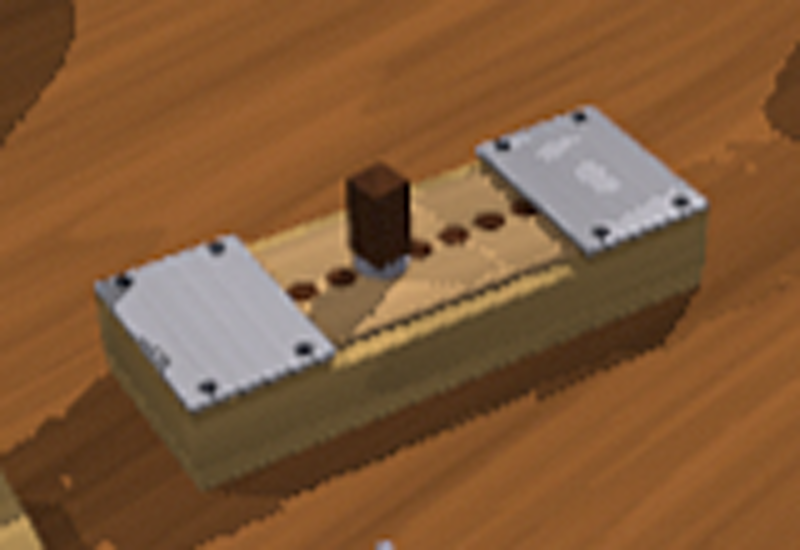

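View pics/w3.png

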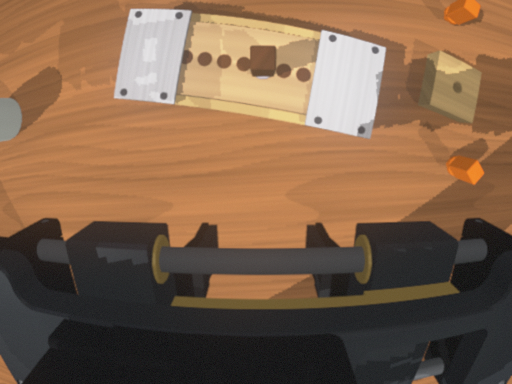

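View pics/s3.png

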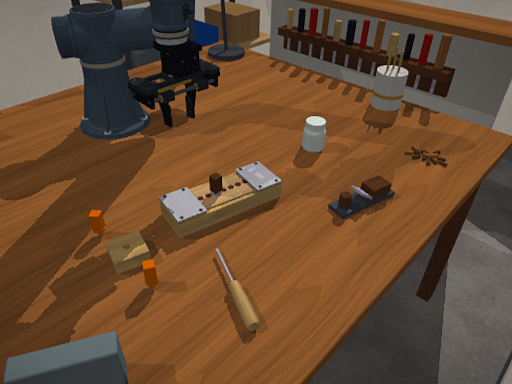

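The pin stands upright in the third spot with its collar flush: the head top is at about (378,178) against a predicted (376,178). The jar, screwdriver and plane haven't moved, and the arm is clear.

Run:
```python
from bench import manip
print(manip.close_job())
```

```text
the job is handed in; nothing more can be done
None
```

The stop pin is in the open hole, released and upright with its collar flush on the board. I handed the job in at about 11.5 s of the 67 s allowed; no verdict was reported.

- **Sliding:** I set the tip on the board at about 6 N, roughly 1.5 to 2 mm of sink. I then slid it along the row until the upward force vanished at the third spot from the holder end (jig y ≈ -16 mm).
- **Seating:** I lowered it until the collar met the board at the expected height, with about 4 to 5 N on it. I then eased off and let go.
- **Last checks:** The final scene picture shows the head top within about 0.5 pixel of where a fully seated pin should be. The jar, screwdriver and plane look unmoved, and the arm is clear of everything. No check failed. The position estimates from the different cameras differed by only 1 to 2 mm, within their calibration.

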